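Rock the stopper out of the slanted vinegar bottle

ROBOT

A 6-joint arm with a two-finger parallel gripper is mounted at the origin on the work surface. World frame = base frame: x ahead of the robot, y to its left, z up, the work surface at z = 0. Lengths are in m, angles in degrees, forces in N, time in s.
With the tool pointing down it reaches from about 0.4 to 0.825 m from the base axis. Payload 7 kg.
Tool frame: the origin (TCP) lies on the centre line of the jaws, within the pads' length; the fingertips stand r.tip_reach ahead of it and the grasp point (between the pads) is the TCP (r.tip_reach is the distance from the TCP to the fingertips, in m); z points along the fingers, y is the line along which they close (so a half turn about z gives the same grasp; the last joint's range is limited). The gripper opens to 88 mm and grips with 3 to 60 N. Pads are 19 mm wide; open, the fingers measure 130 mm over their backs; the gripper's body (78 mm by 193 mm) begins 47 mm behind the grasp point.
Start: joints at [79.819, 20.546, 0.682, 0, -70.136, -16.507], TCP at [0.303, 0.603, 0.246] pointing down, gripper open.
Joint ranges: [-176.03, 176.03], [-82.01, 121.73], [-58.28, 71.71], [-173.87, 95.51], [-174.79, -0.11], [-173.66, 173.66]. Speed limits (degrees/s): [136.94, 136.94, 172.46, 180, 180, 180].

INTERFACE

Orientations are given as [roll, pitch, yaw] about the fixed x, y, z axes, in that order (R = Rz(yaw) Ry(pitch) Rx(roll)).
In Python, from plant import sensors, cams, r gives the robot as it stands.
- The arm moves only by the tool drive_tool, never from a script. Its argument "rows" is a list of rows, each an object of numbers: "fingers": the gripper's target within -1 to 1 (fully open at 1, half-way at 0, shut at -1); "x", "y", "z": the shift along the tool's x, y, z in m; "spin": the turn about the tool's z in rad. A call has 1 to 10 rows; each row is the pose to reach, as a shift and turn from the pose commanded when the call began, along the tool's axes at that moment; what a row does not reach only later rows make up. A row lasts 1/8 s, in which the tool goes at most 62.5 mm and 10.7 degrees, less where a joint would pass 70% of its speed; a pose out of reach is approached as far as the arm can. A call with a gripper value outside its range is refused whole. The fingers move at their own pace and stop on an object; "newtons" is the grip in N (left out, the last holds). Time passes only in rows, so rows that repeat a pose let the fingers close. It gives the time, the measured TCP pose, the force, the opening and the grip force at its end, in the units of the state.
- sensors.get_state(): the state, without advancing time (a new reading comes with each control period).
- cams.capture(name): name is "scene" or "top"; returns a dict with "pixels" (420x560x3 uint8, red, green, blue), "intrinsics" (3x3 intrinsics, pixels), "eye" and "orientation" of the camera in the world. Camera axes: x right, y up, looking along -z (the intrinsics and any distortion apply to the point x, -y, -z); pixel columns grow to the right and rows downward; lengths in m; the calibration is good to about 2 mm. A picture is of the moment at which its call begins. There is no depth.
- r.close_job(): hands the job in; it is judged then, once.
The state is a dict: "time_s": time; "joints": joint angles; "qd": joint speeds; "joint_torque": joint torques, N m; "tcp_pos": TCP position; "eef_rot": TCP orientation; "contact_force": force on the tool from outside, world axes, zero at the start; "moment": the same for the moment, N m; "gripper_width": finger opening in m; "gripper_force": force on a finger pad.
Only numpy, scipy, OpenCV 4.12 (cv2) and the standard library are available. Lean on these libraries where they do the work, as an engineer would, in place of code of your own. Each camera call takes 0.05 s, during which the arm holds its last target. There are 200 camera calls.

TASK

The vinegar bottle in the slanted rack is stopped tight with a tapered bung. Rock the bung loose as you ease it slowly upwards, neither jerking it nor drawing the bottle up out of its rack; then set the bung down gently, wholly inside the metal tray, and let go. Leave the tray and the other containers standing where they are.

Things in the scene. Friction and masses are not known exactly. Their poses are not given: they have to be found in the camera images.
- stopper: Tapered bung, 50 g, 68 mm long. Origin: centre of its small lower end; z runs up its length. Cork plug, 21 mm diameter at z = 0 to 26 mm at z = 22; wooden collar, 36 mm diameter, z = 23.5 to 28.5; above it a flat wooden grip up to z = 67.5, 30 mm wide along x, 14 mm thick along y. It starts seated 22 mm deep in the mouth, axes parallel to the mouth's, collar 1.5 mm above the rim.
- grip (a point): Best point to hold the bung: on its axis, 52 mm above its origin, where the grip is 14 mm thick. Close the fingers along the bung's y, with the tool in line with its slanted z axis; fingertips can reach 20 mm further down before meeting the collar. Same axes as the bung.
- stopper_head (a point): Centre of the top end of the bung, 67.5 mm above its origin on its z axis; same axes as the bung.
- mouth (a point): Centre of the bottle mouth's rim. Its z axis is the neck's axis, out of the bottle, leaning 0.5 rad (29 degrees) from vertical to the rack's front (the robot's side); its y axis is level, across the rack. Neck 43 mm outside, bore 31 mm; the green bottle, 172 mm long, widens to 90 mm diameter at 74 mm below the rim.
- lining (a point): On the neck's axis, 10 mm below the rim, axes as the mouth's. Here two springy rubber halves, at 12 mm along +y and -y, grip the plug: a straight pull on the seated bung takes 15 to 24 N, more than holds the bottle down. Rocked 0.1 to 0.15 rad each way in the y-z plane, about the half it leans to, it climbs 2 to 4 mm a swing with less pull; 10 mm up it comes away straight.
- bottle (a joint): How far the bottle has been drawn up along its axis in the rack's sleeve (m); 0 = fully down, where it starts. It cannot turn or shift sideways. About 12 N along the axis starts to lift it and it sinks back when let go; drawn up beyond 8 mm the job has failed.
- tray: Loose shallow aluminium tray, 200 mm along its x, 160 mm along its y, 25 mm high, walls and floor 5 mm thick, 0.7 kg, open on top, standing on the work surface. Origin: centre of its underside. It stands to the left or the right of the rack.
- rack: Fixed light-wood rack that holds the bottle slanted: base board 220 mm long (x from -80 to +140 mm) by 130 mm wide, its sleeve about 130 mm high, front towards its -x. Origin: on the work surface. The mouth lies about 32 mm in front of the origin, 206 mm above the work surface.
- jar: Clear jar with a red lid, 68 mm in diameter, 100 mm high, loose; leave it alone. Origin: centre of its underside.
- water: Clear bottle with a blue cap, 66 mm in diameter, 190 mm high, loose; leave it alone. Origin: centre of its underside.
- oil: Dark green bottle with a black cap, 62 mm in diameter, 200 mm high, loose; leave it alone. Origin: centre of its underside.
Things that resemble listed ones, but are neither listed nor needed, are in the scene too. Several things have the shape of the stopper; the one meant has the colours described above.

How it is judged (in metres and radians):
On the way, in this order (a step that is already met when the one before it is completed fails the run):
1. the bung is rocked: leant at least 4 degrees from the neck's axis while still in the neck (angle between the z axis of stopper and the z axis of mouth, either way round above 0.07 rad and z of stopper in the frame of mouth below -0.01 m and distance between stopper and mouth below 0.03 m), for 0.05 s.
2. the bung is out of the neck (z of stopper in the frame of mouth above 0.004 m), for 0.1 s.
3. the bung is lowered on to the tray while still held (contact force between stopper and tray above 0.1 N and contact force between the fingers and stopper above 0.5 N), for 0.05 s.
At the end, for the whole second after the job is handed in: The bung lies or stands at rest wholly inside the tray (both ends of its axis within 95 mm of the tray's middle along its length and 75 mm across), released; the tray is level and within 50 mm of where it stood; the bottle is fully down in its rack (within 3 mm) (x of stopper in the frame of tray between -0.095 and 0.095 m and y of stopper in the frame of tray between -0.075 and 0.075 m and x of stopper_head in the frame of tray between -0.095 and 0.095 m and y of stopper_head in the frame of tray between -0.075 and 0.075 m and z of stopper in the frame of tray below 0.045 m and z of stopper_head in the frame of tray below 0.075 m and contact force between stopper and tray above 0.1 N and linear speed of stopper below 0.02 m/s and angular speed of stopper below 0.3 rad/s and value of joint bottle below 0.003 m and distance of tray from where it was at the start of the episode below 0.05 m and angle between tray's own z axis and vertical below 0.1 rad); the robot touches nothing.
It fails at once if the bottle is drawn up more than 8 mm in its rack (value of joint bottle above 0.008 m).
It fails at once if the bung is jerked: it moves faster than 0.25 m/s while its plug is still in the neck (linear speed of stopper above 0.25 m/s and distance between stopper and mouth below 0.03 m and z of stopper in the frame of mouth below 0 m).
It fails at once if the red-lidded jar is pushed more than 30 mm or tipped (distance of jar from where it was at the start of the episode above 0.03 m or angle between jar's own z axis and vertical above 0.3 rad).
It fails at once if the blue-capped bottle is pushed more than 30 mm or tipped (distance of water from where it was at the start of the episode above 0.03 m or angle between water's own z axis and vertical above 0.3 rad).
It fails at once if the black-capped bottle is pushed more than 30 mm or tipped (distance of oil from where it was at the start of the episode above 0.03 m or angle between oil's own z axis and vertical above 0.3 rad).
It also fails if it takes over 64 s, if anything falls off the work surface, if the arm or the gripper's body presses on something with over 40 N, if the wrist force passes 120 N, or if a joint passes its speed limit or range.

## Working session

There is one attempt and no reset: what is moved stays moved. The work goes in short steps, Python scripts to look and compute and a tool call to move; the robot and the scene stay as the last step left them, time stands still between calls to the robot, and variables do not carry over. Pictures are saved under pics/ and viewed, at most 10 in all, crops included, and the job is handed in when it is done.

Besides the shell and the picture viewer there is one more tool, called after ">>>" as a command line: name --argument value ..., lists and objects as JSON in quotes. drive_tool: Moves the arm, as the interface text tells. Its arguments: {"type":"object","properties":{"rows":{"type":"array"},"newtons":{"type":"number"}},"required":["rows"]}

```bash
mkdir -p pics; ls; python3 - <<'E'
from plant import sensors,cams,r
import cv2,json
print(sensors.get_state(), r.tip_reach)
for n in("scene","top"):
    c=cams.capture(n); cv2.imwrite(f"pics/{n}0.png",c["pixels"][:,:,::-1]); print(n,{k:v for k,v in c.items() if k!="pixels"})
E
```

```text
pics
{'time_s': 0.0, 'joints': array([ 7.98193982e+01,  2.05918030e+01,  6.32753552e-01, -2.06271193e-02,
       -7.01346526e+01, -1.65067369e+01]), 'qd': array([-0.02490048,  0.06341408, -0.00641954, -0.08821819,  0.04031894,
        0.03939897]), 'joint_torque': array([ 1.01264664e-03, -5.82710230e+01,  2.93047392e+01,  6.99697226e+00,
        6.80483630e-03, -1.60551522e-04]), 'tcp_pos': array([0.30297129, 0.60266943, 0.24460916]), 'eef_rot': array([ 1.79904650e+02, -8.03457867e-03, -2.66943571e+01]), 'contact_force': array([-0.50793812,  0.21825589, -0.89623447]), 'moment': array([-0.00322418, -0.04522326, -0.0073919 ]), 'gripper_force': 0.0, 'gripper_width': 0.08757966624000088} 0.019
scene {'intrinsics': array([[406.34227037,   0.        , 280.88456552],
       [  0.        , 406.34227037, 206.60597105],
       [  0.        ,   0.        ,   1.        ]]), 'eye': array([1.01236183, 0.31985401, 0.92608571]), 'orientation': array([ 36.16913992,  -0.92604718, 125.15093807])}
top {'intrinsics': array([[534.52790447,   0.        , 282.84007947],
       [  0.        , 534.52790447, 210.53230682],
       [  0.        ,   0.        ,   1.        ]]), 'eye': array([ 0.34641151, -0.0171703 ,  1.25063708]), 'orientation': array([ 1.17076519e+01, -3.40615042e-02, -8.81034651e+01])}
```

View pics/scene0.png

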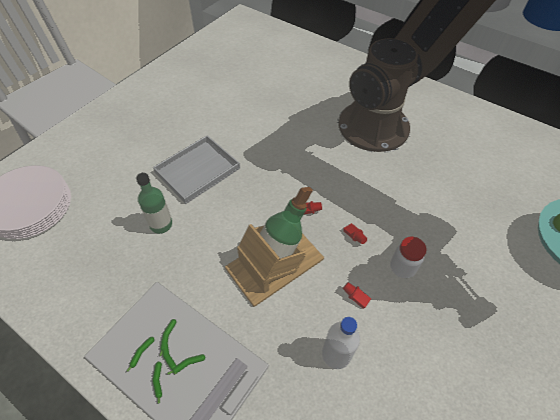

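View pics/top0.png

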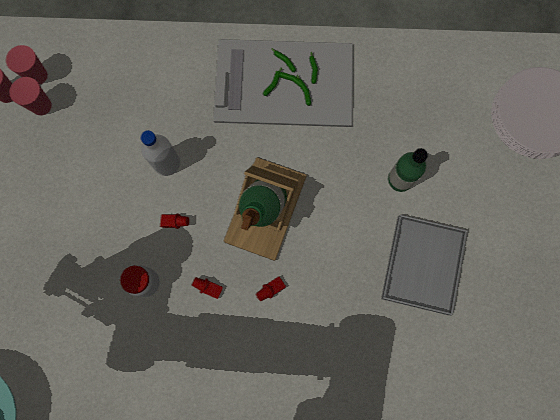

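The scene view shows the bung at about (303,197), the rack at (275,255), the tray at (197,168). In the top view the bung is at (248,217), the rack base at (265,210), the tray at (426,264), the oil at (410,168), jar at (135,280), water at (155,150). Next I segment them.

```bash
cat > h.py <<'E'
import numpy as np,cv2
from scipy.spatial.transform import Rotation as R
from plant import sensors,cams,r
def cap(n):
    c=cams.capture(n); c["R"]=R.from_euler('xyz',c["orientation"],degrees=True).as_matrix(); return c
def ray(c,p):
    K=c["intrinsics"]; d=np.array([(p[0]-K[0,2])/K[0,0],-(p[1]-K[1,2])/K[1,1],-1]); return c["eye"],c["R"]@d/np.linalg.norm(d)
def plane(c,p,z):
    o,d=ray(c,p); return o+d*(z-o[2])/d[2]
def tri(c1,p1,c2,p2):
    o1,d1=ray(c1,p1);o2,d2=ray(c2,p2)
    s=np.linalg.lstsq(np.c_[d1,-d2],o2-o1,rcond=None)[0]; a=o1+s[0]*d1;b=o2+s[1]*d2
    return (a+b)/2,np.linalg.norm(a-b)
def proj(c,P):
    q=c["R"].T@(np.asarray(P)-c["eye"]); K=c["intrinsics"]; return np.array([K[0,2]+K[0,0]*q[0]/-q[2],K[1,2]-K[1,1]*q[1]/-q[2]])
E
python3 - <<'E'
from h import *
s,t=cap("scene"),cap("top")
cv2.imwrite("pics/crops1.png",np.hstack([cv2.resize(s["pixels"][175:275,225:325,::-1],(400,400),interpolation=cv2.INTER_CUBIC),cv2.resize(t["pixels"][155:265,210:320,::-1],(400,400),interpolation=cv2.INTER_CUBIC)]))
# tray top rim corners (z=.025) / base board
g=cv2.cvtColor(t["pixels"],cv2.COLOR_RGB2HSV)
print(g[264,426],g[150,350],g[217,248],g[240,255],g[217,244],g[221,250])
sm=s["pixels"]; h=cv2.cvtColor(sm,cv2.COLOR_RGB2HSV); print(h[197,303],h[205,297],h[260,262],h[192,305])
lo=lambda g,a,b:cv2.inRange(g,np.array(a),np.array(b))
for n,c,hh,roi in(("s",s,h,(175,275,225,325)),("t",t,g,(155,265,210,320))):
    m=lo(hh,(3,110,30),(15,255,170)); k,_,st,ce=cv2.connectedComponentsWithStats(m)
    for i in range(1,k):
        if st[i,4]>15: print(n,st[i],ce[i])
E
```

```text
[ 90   3 100] [ 27  20 116] [ 12 156  72] [ 17 109 117] [ 13 166  69] [ 15 201  38]
[12 99 93] [ 13 118 112] [ 17  89 106] [ 13 106  91]
s [301 187  11  15  50] [306.6  190.74]
s [292 201  15  13  54] [301.         205.77777778]
t [241 208  18  22 220] [248.85454545 218.36818182]
```

View pics/crops1.png

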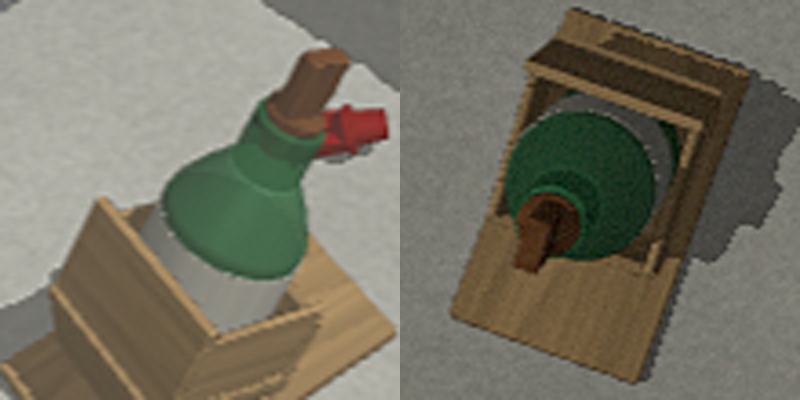

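The crop shows the bung's grip leaning to the rack's front. The head is centred near scene px (306,190) and top px (246.6,221.6). The board corners in the top view are about (224,241), (276,260), (306,175) and (257,157).

```bash
cat > m.py <<'E'
from h import *
s,t=cap("scene"),cap("top")
h,e=tri(s,(306.2,189.7),t,(246.6,221.6)); print("head",h,e)
for z in(.01,.015,.02):
    C=[plane(t,p,z) for p in((223.75,241.1),(276,260),(306.2,175.1),(256.7,157.2))]
    C=np.array(C); print(z,[np.round(np.linalg.norm(C[i]-C[(i+1)%4]),4) for i in range(4)])
z=.012
C=np.array([plane(t,p,z)[:2] for p in((223.75,241.1),(276,260),(306.2,175.1),(256.7,157.2))])
ctr=C.mean(0); u=(C[3]-C[0])+(C[2]-C[1]); u/=np.linalg.norm(u)
yaw=np.arctan2(u[1],u[0]); v=C[0]-C[1]; print("yaw",np.degrees(yaw),"from short",np.degrees(np.arctan2(v[1],v[0]))-90)
org=ctr-u*.03; mouth=np.r_[org-u*.032,.206]; ax=np.r_[-u*np.sin(.5),np.cos(.5)]
print("org",org,"mouth",mouth,"axis",ax)
for d in(-.022,1.5e-3,.0065,.030,.0455): 
    P=mouth+ax*d; print(d,P,proj(s,P),proj(t,P))
# red things' base, tray
g=cv2.cvtColor(t["pixels"],cv2.COLOR_RGB2HSV)
roi=np.zeros(g.shape[:2],np.uint8); roi[205:325,375:480]=1
m=((g[:,:,1]<14)&(roi>0)).astype(np.uint8)
m=cv2.morphologyEx(m,cv2.MORPH_CLOSE,np.ones((5,5))); m=cv2.morphologyEx(m,cv2.MORPH_OPEN,np.ones((5,5)))
cs,_=cv2.findContours(m,0,2); c=max(cs,key=cv2.contourArea); rr=cv2.minAreaRect(c); print(rr)
B=np.array([plane(t,p,.025) for p in cv2.boxPoints(rr)]); print("tray",B,B.mean(0),np.linalg.norm(B[0]-B[1]),np.linalg.norm(B[1]-B[2]))
for n,p,z in(("oilcap",(420,156),.2),("watercap",(148,138),.19),("jarlid",(134,279),.1)): print(n,plane(t,p,z))
E
python3 m.py
```

```text
head [0.53036282 0.05888792 0.24422269] 0.0025334237698658776
0.01 [np.float64(0.1303), np.float64(0.2168), np.float64(0.1276), np.float64(0.2183)]
0.015 [np.float64(0.1298), np.float64(0.2159), np.float64(0.127), np.float64(0.2174)]
0.02 [np.float64(0.1292), np.float64(0.215), np.float64(0.1265), np.float64(0.2165)]
yaw -17.878242354413214 from short -18.006332926801676
org [0.58011586 0.04030473] mouth [0.54966111 0.05012858 0.206     ] axis [-0.45627458  0.14718136  0.87758256]
-0.022 [0.55969915 0.04689059 0.18669318] [292.27772729 211.53307346] [254.47559125 213.03126607]
0.0015 [0.5489767  0.05034935 0.20731637] [296.67004893 203.64085117] [251.96899375 216.19924338]
0.0065 [0.54669533 0.05108526 0.21170429] [297.62048332 201.93308928] [251.42201787 216.89054191]
0.03 [0.53597287 0.05454402 0.23232748] [302.16459714 193.76812337] [248.78397831 220.22464301]
0.0455 [0.52890062 0.05682533 0.24593001] [305.23321259 188.25436611] [246.98080693 222.50359128]
((422.2850646972656, 262.01361083984375), (91.51534271240234, 110.16088104248047), 2.7263107299804688)
tray [[ 0.36742462 -0.22241152  0.025     ]
 [ 0.62148423 -0.23507971  0.025     ]
 [ 0.61815467 -0.44916176  0.025     ]
 [ 0.36461754 -0.42774644  0.025     ]] [ 0.49292027 -0.33359986  0.025     ] 0.25437525413388395 0.21410794548730053
oilcap [ 0.68753894 -0.28796644  0.2       ]
watercap [0.71110643 0.27553162 0.19      ]
jarlid [0.42452999 0.30359742 0.1       ]
```

```bash
cat > go.py <<'E'
from h import *
import sys
# usage: go.py x y z yaw  -> tool-frame shift and spin from measured pose
def to(x,y,z,yaw=None):
    s=sensors.get_state(); Rm=R.from_euler('xyz',s["eef_rot"],degrees=True).as_matrix()
    d=Rm.T@(np.array([x,y,z])-s["tcp_pos"]); 
    print("t",s["time_s"],"pos",s["tcp_pos"].round(4),s["eef_rot"].round(2),"shift",d.round(4),"spin",None if yaw is None else round(-np.radians(yaw-s["eef_rot"][2]),4),"F",s["contact_force"].round(1),"w",round(s["gripper_width"],4),"gf",s["gripper_force"], "j6",s["joints"].round(0))
if __name__=="__main__": to(*map(float,sys.argv[1:]))
E
python3 go.py .535 .0555 .32 -17.9
python3 - <<'E'
from h import *
t=cap("top"); B=np.array([plane(t,p,.025)[:2] for p in((400,214),(468,230),(453,314),(383,300))]); print(B,B.mean(0),[np.linalg.norm(B[i]-B[i-1]) for i in range(4)])
E
```

```text
t 0.3 pos [0.3031 0.6029 0.2452] [ 1.7997e+02 -1.0000e-02 -2.6690e+01] shift [ 0.4531  0.385  -0.0745] spin -0.1535 F [0.6 0.4 0.6] w 0.0876 gf 0.0 j6 [ 80.  21.   1.  -0. -70. -17.]
[[ 0.60110862 -0.28363147]
 [ 0.56839151 -0.4412067 ]
 [ 0.37520802 -0.40031528]
 [ 0.40112466 -0.24291396]] [ 0.4864582  -0.34201685] [np.float64(0.20408699149825463), np.float64(0.16093589759282317), np.float64(0.19746384395965536), np.float64(0.15952068298572294)]
```

>>> drive_tool --rows '[{"fingers": 1,"x": 0.03,"y": 0.02,"z": -0.075,"spin": 0},{"fingers": 1,"x": 0.07,"y": 0.06,"z": -0.075,"spin": -0.03},{"fingers": 1,"x": 0.115,"y": 0.1,"z": -0.075,"spin": -0.06},{"fingers": 1,"x": 0.16,"y": 0.14,"z": -0.075,"spin": -0.09},{"fingers": 1,"x": 0.21,"y": 0.18,"z": -0.075,"spin": -0.12},{"fingers": 1,"x": 0.26,"y": 0.22,"z": -0.075,"spin": -0.15},{"fingers": 1,"x": 0.31,"y": 0.26,"z": -0.075,"spin": -0.154},{"fingers": 1,"x": 0.36,"y": 0.305,"z": -0.075,"spin": -0.154},{"fingers": 1,"x": 0.41,"y": 0.35,"z": -0.075,"spin": -0.154},{"fingers": 1,"x": 0.453,"y": 0.385,"z": -0.075,"spin": -0.154}]'

```text
time_s: 1.6
tcp_pos: [0.5322, 0.0608, 0.3211]
eef_rot: [-180.0, -0.0, -17.8]
contact_force: [1.1, 0.4, 0.2]
gripper_width: 0.0874
gripper_force: 0.0
```

>>> drive_tool --rows '[{"fingers": 1},{"fingers": 1},{"fingers": 1},{"fingers": 1}]'

```text
invalid input
```

```bash
python3 go.py .535 .0555 .234 -17.9; python3 go.py .535 .0555 .32 -17.9
```

```text
t 1.6 pos [0.5322 0.0608 0.3211] [-1.7995e+02 -5.0000e-02 -1.7840e+01] shift [0.0042 0.0043 0.0871] spin 0.001 F [1.1 0.4 0.2] w 0.0874 gf 0.0 j6 [ 27.   5. -10.   0. -75.  45.]
t 1.6 pos [0.5322 0.0608 0.3211] [-1.7995e+02 -5.0000e-02 -1.7840e+01] shift [0.0042 0.0042 0.0011] spin 0.001 F [1.1 0.4 0.2] w 0.0874 gf 0.0 j6 [ 27.   5. -10.   0. -75.  45.]
```

>>> drive_tool --rows '[{"fingers": 1,"x": 0,"y": 0,"z": 0,"spin": 0},{"fingers": 1,"x": 0,"y": 0,"z": 0.015,"spin": 0},{"fingers": 1,"x": 0,"y": 0,"z": 0.03,"spin": 0},{"fingers": 1,"x": 0,"y": 0,"z": 0.045,"spin": 0},{"fingers": 1,"x": 0,"y": 0,"z": 0.056,"spin": 0},{"fingers": 1,"x": 0,"y": 0,"z": 0.056,"spin": 0}]'

```text
time_s: 2.35
tcp_pos: [0.5314, 0.063, 0.2634]
eef_rot: [179.9, 0.1, -17.8]
contact_force: [-0.1, -0.6, -0.2]
gripper_width: 0.0876
gripper_force: 0.0
```

```bash
python3 go.py .535 .0555 .234 -17.9; python3 - <<'E'
from h import *
s,t=cap("scene"),cap("top")
cv2.imwrite("pics/crops2.png",np.hstack([cv2.resize(s["pixels"][130:250,240:360,::-1],(400,400),interpolation=cv2.INTER_CUBIC),cv2.resize(t["pixels"][155:265,190:300,::-1],(400,400),interpolation=cv2.INTER_CUBIC)]))
E
```

```text
t 2.35 pos [0.5314 0.063  0.2634] [ 1.7992e+02  8.0000e-02 -1.7820e+01] shift [0.0058 0.006  0.0294] spin 0.0014 F [-0.1 -0.6 -0.2] w 0.0876 gf 0.0 j6 [ 28.   7. -15.  -0. -68.  44.]
```

View pics/crops2.png

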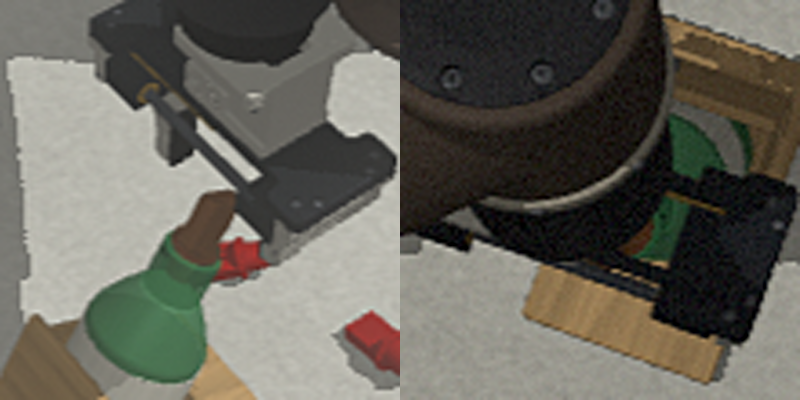

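The bung stands between the open fingers, slightly off-centre. I shift 6 mm in x and y and go down the remaining 29 mm.

>>> drive_tool --rows '[{"fingers": 1,"x": 0.006,"y": 0.006,"z": 0,"spin": 0},{"fingers": 1,"x": 0.006,"y": 0.006,"z": 0.01,"spin": 0},{"fingers": 1,"x": 0.006,"y": 0.006,"z": 0.02,"spin": 0},{"fingers": 1,"x": 0.006,"y": 0.006,"z": 0.0295,"spin": 0},{"fingers": 1,"x": 0.006,"y": 0.006,"z": 0.0295,"spin": 0},{"fingers": 1,"x": 0.006,"y": 0.006,"z": 0.0295,"spin": 0}]'

```text
time_s: 3.2
tcp_pos: [0.5359, 0.0553, 0.2352]
eef_rot: [180.0, -0.0, -17.9]
contact_force: [-0.6, -1.0, 0.2]
gripper_width: 0.0881
gripper_force: 0.0
```

>>> drive_tool --rows '[{"fingers": 0.2,"x": 0,"y": 0,"z": 0,"spin": 0},{"fingers": 0,"x": 0,"y": 0,"z": 0,"spin": 0},{"fingers": -0.2,"x": 0,"y": 0,"z": 0,"spin": 0},{"fingers": -0.4,"x": 0,"y": 0,"z": 0,"spin": 0},{"fingers": -0.5,"x": 0,"y": 0,"z": 0,"spin": 0},{"fingers": -0.6,"x": 0,"y": 0,"z": 0,"spin": 0},{"fingers": -0.7,"x": 0,"y": 0,"z": 0,"spin": 0},{"fingers": -0.8,"x": 0,"y": 0,"z": 0,"spin": 0}]' --newtons 6

```text
time_s: 4.2
tcp_pos: [0.5362, 0.056, 0.2352]
eef_rot: [-179.9, -0.0, -17.9]
contact_force: [-0.2, 8.7, 2.0]
gripper_width: 0.0139
gripper_force: 6.1
```

```bash
python3 go.py .535 .0555 .234 -17.9
```

```text
t 4.2 pos [0.5362 0.056  0.2352] [-1.799e+02 -3.000e-02 -1.786e+01] shift [-0.001   0.0008  0.0012] spin 0.0007 F [-0.2  8.7  2. ] w 0.0139 gf 6.127024702727795 j6 [ 27.   8. -17.  -0. -64.  45.]
```

>>> drive_tool --rows '[{"fingers": -0.8,"x": 0,"y": -0.0005,"z": 0,"spin": 0},{"fingers": -0.8,"x": 0,"y": -0.001,"z": 0,"spin": 0},{"fingers": -0.8,"x": 0,"y": -0.001,"z": 0,"spin": 0}]'

```text
time_s: 4.58
tcp_pos: [0.5363, 0.0565, 0.2352]
eef_rot: [-180.0, -0.0, -17.9]
contact_force: [0.9, 3.3, 1.0]
gripper_width: 0.0141
gripper_force: 6.0
```

>>> drive_tool --rows '[{"fingers": -0.8,"x": 0,"y": -0.0005,"z": 0,"spin": 0},{"fingers": -0.8,"x": 0,"y": -0.001,"z": 0,"spin": 0},{"fingers": -0.8,"x": 0,"y": -0.001,"z": 0,"spin": 0}]'

```text
time_s: 4.95
tcp_pos: [0.5363, 0.0567, 0.2351]
eef_rot: [180.0, -0.0, -17.9]
contact_force: [0.6, -0.4, 1.5]
gripper_width: 0.0142
gripper_force: 6.0
```

>>> drive_tool --rows '[{"fingers": -0.9,"x": 0,"y": 0,"z": 0,"spin": 0},{"fingers": -1,"x": 0,"y": 0,"z": 0,"spin": 0},{"fingers": -1,"x": 0,"y": 0,"z": 0,"spin": 0}]' --newtons 45

```text
time_s: 5.32
tcp_pos: [0.5363, 0.0568, 0.2351]
eef_rot: [180.0, 0.0, -17.9]
contact_force: [-0.3, -1.2, 1.1]
gripper_width: 0.0137
gripper_force: 45.0
```

>>> drive_tool --rows '[{"fingers": -1,"x": -0.0002,"y": 0.0013,"z": -0.0003,"spin": -0.063},{"fingers": -1,"x": -0.0003,"y": 0.0026,"z": -0.0006,"spin": -0.125},{"fingers": -1,"x": -0.0005,"y": 0.0039,"z": -0.001,"spin": -0.188},{"fingers": -1,"x": -0.0007,"y": 0.0053,"z": -0.0013,"spin": -0.25},{"fingers": -1,"x": -0.0007,"y": 0.0053,"z": -0.0013,"spin": -0.25},{"fingers": -1,"x": -0.0009,"y": 0.004,"z": -0.0016,"spin": -0.188},{"fingers": -1,"x": -0.001,"y": 0.0027,"z": -0.0019,"spin": -0.125},{"fingers": -1,"x": -0.0012,"y": 0.0013,"z": -0.0022,"spin": -0.063},{"fingers": -1,"x": -0.0014,"y": 0,"z": -0.0025,"spin": 0},{"fingers": -1,"x": -0.0014,"y": 0,"z": -0.0025,"spin": 0}]'

```text
time_s: 6.58
tcp_pos: [0.534, 0.0575, 0.2365]
eef_rot: [179.9, 0.1, -17.9]
contact_force: [-1.0, 1.5, -5.0]
gripper_width: 0.0138
gripper_force: 45.0
```

```bash
python3 go.py .535 .0555 .234 -17.9
```

```text
t 6.575 pos [0.534  0.0575 0.2365] [ 1.7993e+02  1.4000e-01 -1.7880e+01] shift [0.0016 0.0016 0.0025] spin 0.0003 F [-1.   1.5 -5. ] w 0.0138 gf 44.99908804893494 j6 [ 27.   8. -17.  -0. -65.  45.]
```

>>> drive_tool --rows '[{"fingers": -1,"x": -0.0002,"y": -0.0014,"z": -0.0003,"spin": 0.063},{"fingers": -1,"x": -0.0003,"y": -0.0028,"z": -0.0006,"spin": 0.125},{"fingers": -1,"x": -0.0005,"y": -0.0042,"z": -0.001,"spin": 0.188},{"fingers": -1,"x": -0.0007,"y": -0.0056,"z": -0.0013,"spin": 0.25},{"fingers": -1,"x": -0.0007,"y": -0.0056,"z": -0.0013,"spin": 0.25},{"fingers": -1,"x": -0.0009,"y": -0.0042,"z": -0.0016,"spin": 0.188},{"fingers": -1,"x": -0.001,"y": -0.0028,"z": -0.0019,"spin": 0.125},{"fingers": -1,"x": -0.0012,"y": -0.0014,"z": -0.0022,"spin": 0.063},{"fingers": -1,"x": -0.0014,"y": 0,"z": -0.0025,"spin": 0},{"fingers": -1,"x": -0.0014,"y": 0,"z": -0.0025,"spin": 0}]'

```text
time_s: 7.82
tcp_pos: [0.5332, 0.0578, 0.2395]
eef_rot: [180.0, 0.1, -17.8]
contact_force: [-0.9, 0.5, -6.4]
gripper_width: 0.0137
gripper_force: 45.0
```

>>> drive_tool --rows '[{"fingers": -1,"x": -0.0002,"y": 0.0015,"z": -0.0003,"spin": -0.063},{"fingers": -1,"x": -0.0003,"y": 0.0029,"z": -0.0006,"spin": -0.125},{"fingers": -1,"x": -0.0005,"y": 0.0044,"z": -0.001,"spin": -0.188},{"fingers": -1,"x": -0.0007,"y": 0.0059,"z": -0.0013,"spin": -0.25},{"fingers": -1,"x": -0.0007,"y": 0.0059,"z": -0.0013,"spin": -0.25},{"fingers": -1,"x": -0.0009,"y": 0.0045,"z": -0.0016,"spin": -0.188},{"fingers": -1,"x": -0.001,"y": 0.003,"z": -0.0019,"spin": -0.125},{"fingers": -1,"x": -0.0012,"y": 0.0015,"z": -0.0022,"spin": -0.063},{"fingers": -1,"x": -0.0014,"y": 0,"z": -0.0025,"spin": 0},{"fingers": -1,"x": -0.0014,"y": 0,"z": -0.0025,"spin": 0}]'

```text
time_s: 9.07
tcp_pos: [0.5321, 0.0582, 0.2426]
eef_rot: [180.0, 0.0, -17.9]
contact_force: [-2.8, -0.8, -2.5]
gripper_width: 0.0137
gripper_force: 45.0
```

```bash
python3 go.py .535 .0555 .234 -17.9; python3 - <<'E'
from h import *
s=cap("scene")
cv2.imwrite("pics/c3.png",cv2.resize(s["pixels"][150:270,220:360,::-1],(700,600),interpolation=cv2.INTER_CUBIC))
E
```

```text
t 9.075 pos [0.5321 0.0582 0.2426] [ 1.7996e+02  2.0000e-02 -1.7910e+01] shift [0.0036 0.0017 0.0086] spin -0.0002 F [-2.8 -0.8 -2.5] w 0.0137 gf 45.000046491622925 j6 [ 27.   8. -17.   0. -65.  45.]
```

View pics/c3.png

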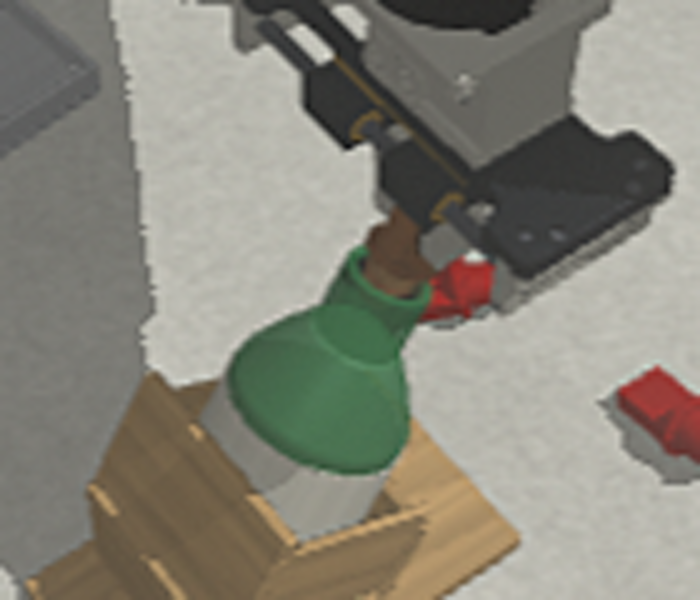

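The bung's collar is now clear of the rim, near (400,270) in the crop, and the bottle is still down. I do one more rock.

>>> drive_tool --rows '[{"fingers": -1,"x": -0.0002,"y": -0.0015,"z": -0.0003,"spin": 0.063},{"fingers": -1,"x": -0.0003,"y": -0.0031,"z": -0.0006,"spin": 0.125},{"fingers": -1,"x": -0.0005,"y": -0.0047,"z": -0.001,"spin": 0.188},{"fingers": -1,"x": -0.0007,"y": -0.0063,"z": -0.0013,"spin": 0.25},{"fingers": -1,"x": -0.0007,"y": -0.0063,"z": -0.0013,"spin": 0.25},{"fingers": -1,"x": -0.0009,"y": -0.0048,"z": -0.0016,"spin": 0.188},{"fingers": -1,"x": -0.001,"y": -0.0032,"z": -0.0019,"spin": 0.125},{"fingers": -1,"x": -0.0012,"y": -0.0016,"z": -0.0022,"spin": 0.063},{"fingers": -1,"x": -0.0014,"y": 0,"z": -0.0025,"spin": 0},{"fingers": -1,"x": -0.0014,"y": 0,"z": -0.0025,"spin": 0}]'

```text
time_s: 10.38
tcp_pos: [0.5311, 0.0586, 0.2451]
eef_rot: [-180.0, -0.0, -17.8]
contact_force: [-1.6, -1.8, -4.0]
gripper_width: 0.0138
gripper_force: 45.0
```

>>> drive_tool --rows '[{"fingers": -1,"x": -0.0005,"y": 0,"z": -0.0009,"spin": 0},{"fingers": -1,"x": -0.001,"y": 0,"z": -0.0018,"spin": 0},{"fingers": -1,"x": -0.0014,"y": 0,"z": -0.0026,"spin": 0},{"fingers": -1,"x": -0.0019,"y": 0,"z": -0.0035,"spin": 0},{"fingers": -1,"x": -0.0024,"y": 0,"z": -0.0044,"spin": 0},{"fingers": -1,"x": -0.0024,"y": 0,"z": -0.0044,"spin": 0}]'

```text
time_s: 11.12
tcp_pos: [0.5288, 0.0596, 0.25]
eef_rot: [-180.0, -0.0, -17.9]
contact_force: [-0.7, -4.3, -0.6]
gripper_width: 0.0138
gripper_force: 45.0
```

>>> drive_tool --rows '[{"fingers": -1,"x": -0.001,"y": 0,"z": -0.0018,"spin": 0},{"fingers": -1,"x": -0.002,"y": 0,"z": -0.0035,"spin": 0},{"fingers": -1,"x": -0.003,"y": 0,"z": -0.0055,"spin": 0},{"fingers": -1,"x": -0.004,"y": 0,"z": -0.0073,"spin": 0},{"fingers": -1,"x": -0.005,"y": 0,"z": -0.0092,"spin": 0},{"fingers": -1,"x": -0.007,"y": 0,"z": -0.0128,"spin": 0},{"fingers": -1,"x": -0.009,"y": 0,"z": -0.0165,"spin": 0},{"fingers": -1,"x": -0.012,"y": 0,"z": -0.022,"spin": 0},{"fingers": -1,"x": -0.015,"y": 0,"z": -0.0275,"spin": 0},{"fingers": -1,"x": -0.02,"y": 0,"z": -0.037,"spin": 0}]'

```text
time_s: 12.38
tcp_pos: [0.5093, 0.0657, 0.2868]
eef_rot: [180.0, 0.0, -17.9]
contact_force: [0.4, 0.2, -0.7]
gripper_width: 0.0137
gripper_force: 45.0
```

```bash
python3 go.py .475 -.34 .29 -17.9;  python3 - <<'E'
from h import *
s=cap("scene"); t=cap("top")
cv2.imwrite("pics/c4.png",np.hstack([cv2.resize(s["pixels"][130:270,200:340,::-1],(400,400),interpolation=cv2.INTER_CUBIC),cv2.resize(t["pixels"][155:265,190:300,::-1],(400,400),interpolation=cv2.INTER_CUBIC)]))
E
```

```text
t 12.375 pos [0.5093 0.0657 0.2868] [ 1.7998e+02  2.0000e-02 -1.7870e+01] shift [ 0.0918  0.3966 -0.0031] spin 0.0005 F [ 0.4  0.2 -0.7] w 0.0137 gf 44.999651312828064 j6 [ 29.   4. -16.  -0. -71.  43.]
```

View pics/c4.png

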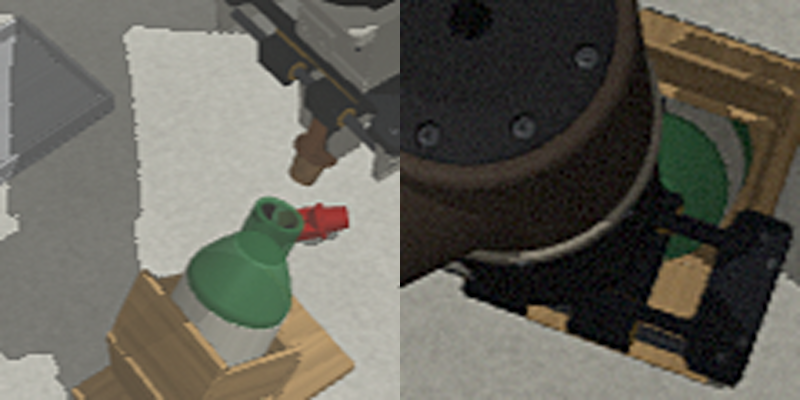

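The bung is out at about (305,165) in the left crop, held firmly, and the bottle is seated. I carry it over the tray.

>>> drive_tool --rows '[{"fingers": -1,"x": 0.005,"y": 0.02,"z": 0,"spin": 0},{"fingers": -1,"x": 0.015,"y": 0.06,"z": 0,"spin": 0},{"fingers": -1,"x": 0.027,"y": 0.105,"z": 0,"spin": 0},{"fingers": -1,"x": 0.039,"y": 0.15,"z": 0,"spin": 0},{"fingers": -1,"x": 0.051,"y": 0.195,"z": 0,"spin": 0},{"fingers": -1,"x": 0.063,"y": 0.24,"z": 0,"spin": 0},{"fingers": -1,"x": 0.075,"y": 0.285,"z": 0,"spin": 0},{"fingers": -1,"x": 0.087,"y": 0.33,"z": 0,"spin": 0},{"fingers": -1,"x": 0.098,"y": 0.37,"z": 0,"spin": 0},{"fingers": -1,"x": 0.104,"y": 0.395,"z": 0,"spin": 0}]'

```text
time_s: 13.72
tcp_pos: [0.4863, -0.3448, 0.2858]
eef_rot: [180.0, 0.1, -18.0]
contact_force: [-0.1, 1.2, -0.9]
gripper_width: 0.0138
gripper_force: 45.0
```

>>> drive_tool --rows '[{"fingers": -1,"x": 0,"y": 0,"z": 0,"spin": 0},{"fingers": -1,"x": 0,"y": 0,"z": 0,"spin": 0},{"fingers": -1,"x": 0,"y": 0,"z": 0.03,"spin": 0},{"fingers": -1,"x": 0,"y": 0,"z": 0.06,"spin": 0},{"fingers": -1,"x": 0,"y": 0,"z": 0.09,"spin": 0},{"fingers": -1,"x": 0,"y": 0,"z": 0.12,"spin": 0},{"fingers": -1,"x": 0,"y": 0,"z": 0.15,"spin": 0},{"fingers": -1,"x": 0,"y": 0,"z": 0.175,"spin": 0},{"fingers": -1,"x": 0,"y": 0,"z": 0.19,"spin": 0},{"fingers": -1,"x": 0,"y": 0,"z": 0.19,"spin": 0}]'

```text
time_s: 14.98
tcp_pos: [0.4872, -0.3416, 0.0958]
eef_rot: [-180.0, 0.1, -17.8]
contact_force: [-0.2, 0.9, 0.1]
gripper_width: 0.0137
gripper_force: 45.0
```

```bash
python3 go.py .4865 -.342 .058 -17.9;  python3 - <<'E'
from h import *
s=cap("scene"); t=cap("top")
cv2.imwrite("pics/c5.png",np.hstack([cv2.resize(s["pixels"][90:240,120:270,::-1],(400,400),interpolation=cv2.INTER_CUBIC),cv2.resize(t["pixels"][180:330,340:490,::-1],(400,400),interpolation=cv2.INTER_CUBIC)]))
E
```

```text
t 14.975 pos [ 0.4872 -0.3416  0.0958] [-1.800e+02  9.000e-02 -1.782e+01] shift [-0.0005  0.0006  0.0378] spin 0.0014 F [-0.2  0.9  0.1] w 0.0137 gf 44.999706745147705 j6 [-16.  21. -20.  -0. -49.  88.]
```

View pics/c5.png

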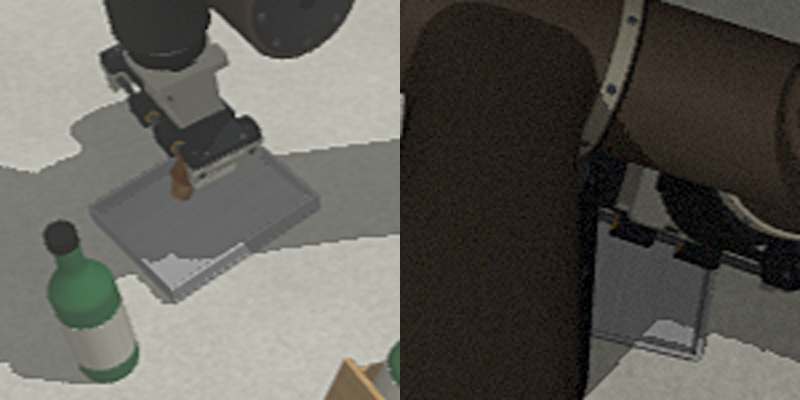

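The bung hangs above the tray's middle, about (180,185) in the crop. I lower it gently.

>>> drive_tool --rows '[{"fingers": -1,"x": 0,"y": 0,"z": 0.01,"spin": 0},{"fingers": -1,"x": 0,"y": 0,"z": 0.02,"spin": 0},{"fingers": -1,"x": 0,"y": 0,"z": 0.028,"spin": 0},{"fingers": -1,"x": 0,"y": 0,"z": 0.031,"spin": 0},{"fingers": -1,"x": 0,"y": 0,"z": 0.033,"spin": 0},{"fingers": -1,"x": 0,"y": 0,"z": 0.034,"spin": 0},{"fingers": -1,"x": 0,"y": 0,"z": 0.034,"spin": 0}]'

```text
time_s: 15.95
tcp_pos: [0.4876, -0.3422, 0.0626]
eef_rot: [180.0, -0.0, -17.9]
contact_force: [0.2, -0.7, -0.4]
gripper_width: 0.0137
gripper_force: 45.0
```

>>> drive_tool --rows '[{"fingers": -1,"x": 0,"y": 0,"z": 0.001,"spin": 0},{"fingers": -1,"x": 0,"y": 0,"z": 0.0015,"spin": 0},{"fingers": -1,"x": 0,"y": 0,"z": 0.002,"spin": 0},{"fingers": -1,"x": 0,"y": 0,"z": 0.002,"spin": 0}]'

```text
time_s: 16.45
tcp_pos: [0.4875, -0.3422, 0.0604]
eef_rot: [180.0, 0.0, -17.9]
contact_force: [0.1, -0.3, -0.8]
gripper_width: 0.0136
gripper_force: 45.0
```

>>> drive_tool --rows '[{"fingers": -1,"x": 0,"y": 0,"z": 0.001,"spin": 0},{"fingers": -1,"x": 0,"y": 0,"z": 0.0015,"spin": 0},{"fingers": -1,"x": 0,"y": 0,"z": 0.002,"spin": 0},{"fingers": -1,"x": 0,"y": 0,"z": 0.002,"spin": 0}]'

```text
time_s: 16.95
tcp_pos: [0.4876, -0.3422, 0.0584]
eef_rot: [180.0, -0.0, -17.9]
contact_force: [0.6, 0.7, -1.1]
gripper_width: 0.0139
gripper_force: 45.0
```

>>> drive_tool --rows '[{"fingers": -1,"x": 0,"y": 0,"z": 0.001,"spin": 0},{"fingers": -1,"x": 0,"y": 0,"z": 0.0015,"spin": 0},{"fingers": -1,"x": 0,"y": 0,"z": 0.002,"spin": 0},{"fingers": -1,"x": 0,"y": 0,"z": 0.002,"spin": 0}]'

```text
time_s: 17.45
tcp_pos: [0.4876, -0.3423, 0.0577]
eef_rot: [180.0, -0.0, -17.8]
contact_force: [-2.7, 2.5, 11.2]
gripper_width: 0.0139
gripper_force: 45.0
```

>>> drive_tool --rows '[{"fingers": -1,"x": 0,"y": 0,"z": 0.0005,"spin": 0},{"fingers": -1,"x": 0,"y": 0,"z": 0.001,"spin": 0},{"fingers": -1,"x": 0,"y": 0,"z": 0.001,"spin": 0}]'

```text
time_s: 17.82
tcp_pos: [0.4876, -0.3423, 0.0574]
eef_rot: [180.0, -0.1, -17.8]
contact_force: [-5.1, 3.3, 17.1]
gripper_width: 0.0132
gripper_force: 45.0
```

>>> drive_tool --rows '[{"fingers": -1,"x": 0,"y": 0,"z": -0.001,"spin": 0},{"fingers": -1,"x": 0,"y": 0,"z": -0.002,"spin": 0},{"fingers": -1,"x": 0,"y": 0,"z": -0.002,"spin": 0}]' --newtons 10

```text
time_s: 18.2
tcp_pos: [0.4879, -0.3425, 0.0579]
eef_rot: [180.0, -0.1, -17.9]
contact_force: [-0.8, -1.3, 4.7]
gripper_width: 0.0138
gripper_force: 10.0
```

>>> drive_tool --rows '[{"fingers": -0.65,"x": 0,"y": 0,"z": 0,"spin": 0},{"fingers": -0.6,"x": 0,"y": 0,"z": 0,"spin": 0},{"fingers": -0.6,"x": 0,"y": 0,"z": 0,"spin": 0},{"fingers": -0.5,"x": 0,"y": 0,"z": 0,"spin": 0},{"fingers": -0.3,"x": 0,"y": 0,"z": 0,"spin": 0},{"fingers": 0,"x": 0,"y": 0,"z": 0,"spin": 0},{"fingers": 0.3,"x": 0,"y": 0,"z": 0,"spin": 0},{"fingers": 0.6,"x": 0,"y": 0,"z": 0,"spin": 0},{"fingers": 0.6,"x": 0,"y": 0,"z": 0,"spin": 0},{"fingers": 0.6,"x": 0,"y": 0,"z": 0,"spin": 0}]'

```text
time_s: 19.45
tcp_pos: [0.4875, -0.3422, 0.0575]
eef_rot: [180.0, -0.0, -17.9]
contact_force: [0.2, 0.4, -0.0]
gripper_width: 0.0694
gripper_force: 0.0
```

>>> drive_tool --rows '[{"fingers": 0.6,"x": 0,"y": 0,"z": -0.01,"spin": 0},{"fingers": 0.6,"x": 0,"y": 0,"z": -0.03,"spin": 0},{"fingers": 0.6,"x": 0,"y": 0,"z": -0.06,"spin": 0},{"fingers": 0.6,"x": 0,"y": 0,"z": -0.1,"spin": 0},{"fingers": 0.6,"x": 0,"y": 0,"z": -0.15,"spin": 0},{"fingers": 0.6,"x": 0,"y": -0.05,"z": -0.18,"spin": 0},{"fingers": 0.6,"x": 0,"y": -0.1,"z": -0.2,"spin": 0},{"fingers": 0.6,"x": 0,"y": -0.15,"z": -0.22,"spin": 0},{"fingers": 0.6,"x": 0,"y": -0.2,"z": -0.22,"spin": 0},{"fingers": 0.6,"x": 0,"y": -0.2,"z": -0.22,"spin": 0}]'

```text
time_s: 20.7
tcp_pos: [0.5497, -0.1491, 0.2786]
eef_rot: [-180.0, -0.1, -17.7]
contact_force: [-0.1, -0.1, 0.1]
gripper_width: 0.0702
gripper_force: 0.0
```

```bash
python3 - <<'E'
from h import *
s=cap("scene"); t=cap("top")
cv2.imwrite("pics/c6.png",np.hstack([cv2.resize(s["pixels"][90:290,120:320,::-1],(400,400),interpolation=cv2.INTER_CUBIC),cv2.resize(t["pixels"][180:330,340:490,::-1],(400,400),interpolation=cv2.INTER_CUBIC)]))
B=np.array([plane(t,p,.025)[:2] for p in((400,214),(468,230),(453,314),(383,300))])
print(sensors.get_state()["time_s"])
E
```

```text
20.8
```

View pics/c6.png

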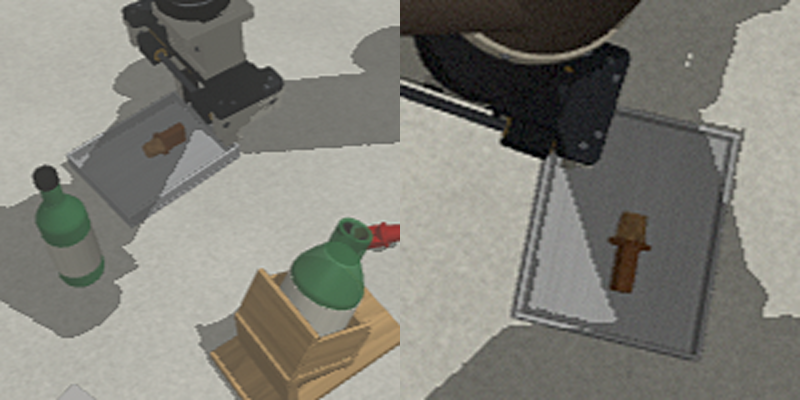

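The bung lies inside the tray, in the right crop from (634,212) to (620,292), clear of the walls. The bottle is seated and the tray has not moved. I let things settle for two rows, then hand in.

>>> drive_tool --rows '[{"fingers": 0.6,"x": 0,"y": 0,"z": 0,"spin": 0},{"fingers": 0.6,"x": 0,"y": 0,"z": 0,"spin": 0},{"fingers": 0.6,"x": 0,"y": 0,"z": 0,"spin": 0},{"fingers": 0.6,"x": 0,"y": 0,"z": 0,"spin": 0}]'

```text
time_s: 21.3
tcp_pos: [0.5487, -0.1522, 0.2774]
eef_rot: [180.0, 0.0, -17.9]
contact_force: [-0.0, 0.3, 0.3]
gripper_width: 0.0702
gripper_force: 0.0
```

```bash
python3 -c "
from plant import r
print(r.close_job())"
```

```text
the job is handed in; nothing more can be done
None
```

I rocked the bung loose, drew it out, set it down in the tray and released it; the last picture shows it lying wholly inside with the bottle seated, and the job was handed in at about 21 s, though the hand-in returned no verdict.

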